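Present the blue filter plate from under the station's cover

TASK

Take the vial off the closed cover of the filter station and stand it upright on the bare bench top, then swing the cover (it has a blue pull bar) up and back until it stands about upright by itself. Draw the blue filter plate out of the station, leaving the white plate in its slot, and finish while still holding the blue plate in the gripper, upright and still, about a hand's width above the middle of the inspection light pad. Do not drop anything, and leave the other things on the bench where they are.

Things in the scene. Friction and masses are not known exactly. Their poses are not given: they have to be found in the camera images.
- station: Grey block fixed to the bench, 90 (x) x 150 (y) mm, flat deck at z = 55 mm. Origin: centre of its underside; front faces its -x (to the robot). Two slots in the deck at x = -5, y = -36 and +36, 52 x 10, 40 deep (floor z = 15), each hold a filter plate; which is where varies. A white opaque hood-shaped cover of the same outline sits on the deck; closed, its flat top is at z = 94.
- cover (a joint): Cover angle (rad): 0 closed, 1.57 upright behind the deck, 1.75 fully open at its stop. It turns up and back about the deck's back edge. Cover 110 g, a 39 mm deep hood with 3 mm walls; the stiff hinge (0.08 N m) holds it at any angle; lifting at the bar takes 1 to 2 N.
- cover_hinge (a point): Point on the hinge axis: middle of the deck's back edge, at x = 45, y = 0, z = 55 mm in the station's frame. The axis runs along the station's y.
- cover_grip (a point): Centre of the cover's blue pull bar: round, 12 mm thick, 26 mm long along the station's y, held 25 mm before the front wall by two arms. Closed it is at x = -70, y = 0, z = 67 in the station's frame, 115 mm before and 12 mm above the hinge. Pinched across its ends (26 mm, fingers closing along y, tool down) it turns between the fingers as the cover swings.
- blue_filter: Plate with blue frame and steel mesh, hidden under the cover, 45 g: 50 wide (x), 8 thick (y), 46 mm high, with a grip tab 24 wide, 8 thick on top up to z = 70. Origin: centre of its lower edge, z up. Axes parallel to the station's. Stands 40 mm deep in a slot with 1 mm play all round, 30 mm above the deck. Lift it straight up; with the cover upright a gripper can come straight down to it.
- white_filter: The same plate with a white frame, in the other slot, 72 mm from the blue one; stays seated.
- vial: Glass sample vial with blue cap, 16 mm diameter, 38 mm high, 12 g, standing somewhere on top of the closed cover. Origin at the centre of its underside, z up.
- light_pad: Flat inspection light pad fixed to the bench to the right of the station (smaller y): black frame 100 (x) x 120 (y) x 8 mm with a white top. Origin at the centre of its underside, on the bench. Tall instruments stand behind it (x over 0.57 m) and right of it (y under -0.22 m, x over 0.48 m): draw the arm in before swinging past them.
- wash_bottle: Bystander: squeeze bottle, 68 mm body, 169 mm high, to the left of the station, origin on the bench.
- tape_roll: Bystander: black roll of tape lying flat, 58 mm diameter, 19 mm high, left of the station, origin on the bench.
- small_beaker: Bystander: glass beaker 53 mm diameter, 62 mm high, right of the light pad, origin on the bench.

How it is judged:
On the way, in this order (a step that is already met when the one before it is completed fails the run):
1. the vial stands released and upright on the bare bench while the cover is still closed (height (world z) of vial below 0.005 m and angle between vial's own z axis and vertical below 0.15 rad and contact force between the fingers and vial below 0.05 N and linear speed of vial below 0.03 m/s and value of joint cover below 0.1 rad), for 0.2 s.
2. the cover stands open with both plates still in their slots (value of joint cover above 1.2 rad and z of each of blue_filter, white_filter in the frame of station below 0.025 m), for 0.2 s.
3. the blue plate is out of its slot in the gripper (z of blue_filter in the frame of station above 0.06 m and contact force between the fingers and blue_filter above 0.5 N and contact force between blue_filter and station below 0.05 N), for 0.1 s.
At the end, for the whole second after the job is handed in: Fingers hold the blue plate still, upright (0.2 rad), lower edge 50 to 160 mm above the bench, within 35 mm of the pad's middle, touching nothing else; cover open beyond 1.2 rad; white plate down in its slot; vial released, upright (0.15 rad) on the bare bench (horizontal distance between blue_filter and light_pad below 0.035 m and z of blue_filter in the frame of light_pad between 0.05 and 0.16 m and angle between blue_filter's own z axis and vertical below 0.2 rad and contact force between the fingers and blue_filter above 0.5 N and contact force between blue_filter and station below 0.05 N and contact force between blue_filter and light_pad below 0.05 N and linear speed of each of blue_filter, vial below 0.03 m/s and value of joint cover above 1.2 rad and z of white_filter in the frame of station below 0.025 m and horizontal distance between white_filter and station below 0.045 m and height (world z) of vial below 0.005 m and angle between vial's own z axis and vertical below 0.15 rad and contact force between the fingers and vial below 0.05 N); the arm keeps its last pose, push and grip.
It fails at once if the vial is dropped or thrown (moves faster than 0.6 m/s out of the fingers) (contact force between the fingers and vial below 0.01 N and linear speed of vial above 0.6 m/s).
It fails at once if the blue plate is dropped or thrown (contact force between the fingers and blue_filter below 0.01 N and linear speed of blue_filter above 0.6 m/s).
It fails at once if the wash bottle is pushed more than 25 mm (distance of wash_bottle from where it was at the start of the episode above 0.025 m).
It fails at once if the tape roll is pushed more than 25 mm (distance of tape_roll from where it was at the start of the episode above 0.025 m).
It fails at once if the small beaker is pushed more than 25 mm (distance of small_beaker from where it was at the start of the episode above 0.025 m).
It also fails if it takes over 72 s, if anything falls off the work surface, if the arm or the gripper's body presses on something with over 40 N, if the wrist force passes 120 N, or if a joint passes its speed limit or range.

ROBOT

A 6-joint arm with a two-finger parallel gripper is mounted at the origin on a cart in front of the work surface, level with it; the furniture and walls round the work are solid. World frame = base frame: x ahead of the robot, y to its left, z up, the work surface at z = 0. Lengths are in m, angles in rad, forces in N, time in s.
With the tool pointing down it reaches from about 0.375 to 0.925 m from the base axis. Payload 5.7 kg.
Tool frame: the origin (TCP) lies on the centre line of the jaws, within the pads' length; the fingertips stand 17 mm ahead of it and the grasp point (between the pads) lies 2 mm behind it; z points along the fingers, y is the line along which they close (so a half turn about z gives the same grasp; the last joint's range is limited). The gripper opens to 85 mm and grips with 20 to 120 N. Pads are 22 mm wide; open, the fingers measure 114 mm over their backs; the gripper's body (76 mm by 85 mm) begins 54 mm behind the grasp point. The pads swing forward as they close: fully open they stand 13 mm farther back than shut.
Start: joints at [1.16, 0.359, 1.51, -0, 1.272, -0.115], TCP at [0.175, 0.574, 0.248] pointing down, gripper open.
Joint ranges: [-2.97, 2.97], [-1.01, 2.36], [0.21, 2.38], [-0.96, 4.11], [0.2, 2.71], [-2.98, 2.98]. Speed limits (rad/s): [2.39, 2.39, 3.14, 3.14, 3.14, 3.14].

INTERFACE

Orientations are given as a unit quaternion [x, y, z, w].
In Python, from cell import bot gives the robot as it stands.
- The arm moves only by the tool nudge_tcp, called after ">>>" by a JSON object that holds its "op" and its "data". Schema: {"type":"object","properties":{"increments":{"type":"array","items":{"type":"array","items":{"type":"array","items":{"type":"number"},"minItems":5,"maxItems":5},"minItems":1,"maxItems":12},"minItems":1,"maxItems":1},"force":{"type":"number"},"only":{"type":"string"},"quiet":{"type":"boolean"},"lines":{"type":"string"}},"required":["increments"],"additionalProperties":false}. increments is a list that holds a single list of rows (three levels of brackets), with 1 to 12 rows, each of 5 numbers: dx, dy, dz in shares of the most that a row can go, 1 being 50 mm, then a turn about the tool's z in parts of the range, where 1.0 means pi rad, then the finger opening in m; each row shifts and turns the commanded pose from where the row before left it, along the tool's axes as they then stand; what a row does not reach is not made up. A row lasts 1/10 s, in which the tool goes at most 0.05 m and 0.15 rad, less where a joint would pass 70% of its speed; a pose out of reach is approached as far as the arm can. The fingers move at their own pace and stop on an object; force is the grip in N (left out, the last holds). Time passes only in rows, so rows that do not move let the fingers close. The tool returns the time, the measured TCP pose, the force, the opening and the grip force at its end. only (a regular expression) keeps the lines of the reply that match it, lines (a string "A,B") keeps lines A to B, and quiet returns only ok. Input that does not fit is refused with a message, and nothing moves.
- bot.read_state(): the state, without advancing time (a new reading comes with each control period).
- bot.camera(name): name is "scene" or "top" or "wrist"; returns a dict with "frame" (420x560x3 uint8, red, green, blue), "camera_matrix" (3x3 intrinsics, pixels), "R" (3x3) and "t" (3): a world point X has camera coordinates R X + t. Camera axes: x right, y down, z forward; pixel columns grow to the right and rows downward; lengths in m; the calibration is good to about 2 mm. A picture is of the moment at which its call begins. There is no depth.
- bot.sign_off(): hands the job in; it is judged then, once.
The state is a dict: "time": time; "joints": joint angles; "joint_vel": joint speeds; "tau": joint torques, N m; "eef_pos": TCP position; "orientation": TCP orientation; "wrist_force": force on the tool from outside, world axes, zero at the start; "moment": the same for the moment, N m; "grip_width": finger opening in m; "grip_force": force on a finger pad.
Only numpy, scipy, OpenCV 4.12 (cv2) and the standard library are available. Lean on these libraries where they do the work, as an engineer would, in place of code of your own. Each camera call takes 0.05 s, during which the arm holds its last target. There are 200 camera calls.

## Working session

There is one attempt and no reset: what is moved stays moved. The work goes in short steps, Python scripts to look and compute and a tool call to move; the robot and the scene stay as the last step left them, time stands still between calls to the robot, and variables do not carry over. Pictures are saved under pics/ and viewed, at most 13 in all, crops included, and the job is handed in when it is done.

```bash
ls; mkdir -p pics; cat > h.py <<'E'
import numpy as np, cv2
from cell import bot
def snap(n,fn=None):
    c=bot.camera(n)
    if fn: cv2.imwrite('pics/'+fn,c['frame'][:,:,::-1])
    return c
def ray(c,u,v,z):
    K,R,t=[np.array(c[k]) for k in('camera_matrix','R','t')]
    d=R.T@np.linalg.solve(K,[u,v,1.]); o=-R.T@t
    return (o+d*(z-o[2])/d[2]).round(4)
def proj(c,X):
    K,R,t=[np.array(c[k]) for k in('camera_matrix','R','t')]
    p=K@(R@np.array(X)+t); return (p[:2]/p[2]).round(1)
E
python3 - <<'E'
from h import *
a=snap('top','top1.png');b=snap('scene','scene1.png')
for c in(a,b): print(np.array(c['R']).round(3).tolist(),(-np.array(c['R']).T@c['t']).round(3),c['camera_matrix'])
s=bot.read_state();print(s['time'],s['eef_pos'],s['orientation'],s['grip_width'])
E
```

```text
cell.py
pics
[[-0.013, -1.0, 0.003], [-0.988, 0.013, -0.154], [0.154, -0.005, -0.988]] [0.281 0.104 1.509] [[496.90115826   0.         284.74686265]
 [  0.         496.90115826 204.92044056]
 [  0.           0.           1.        ]]
[[0.562, -0.827, -0.018], [-0.647, -0.426, -0.633], [0.516, 0.367, -0.774]] [-0.131 -0.329  1.029] [[488.09177085   0.         273.92510144]
 [  0.         488.09177085 216.59623655]
 [  0.           0.           1.        ]]
0.1 [0.17466174 0.57340387 0.2475204 ] [ 1.47367897e-01  9.89081388e-01 -8.07757851e-04 -2.39765766e-04] 0.08579311062166611
```

View pics/top1.png

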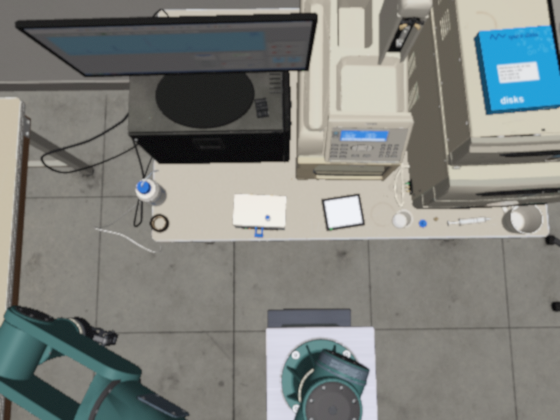

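View pics/scene1.png

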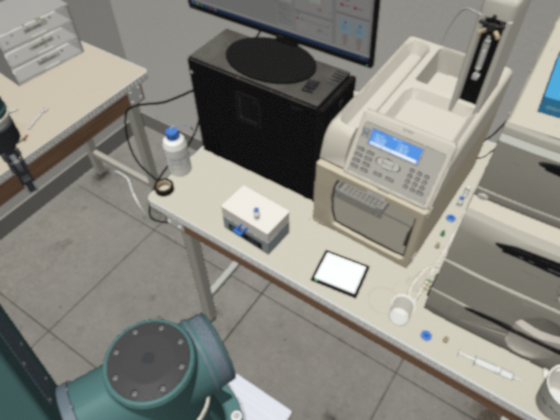

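The top view shows the white cover at about (233–286, 194–228), the vial cap at (268, 217), the blue bar at (259, 232) and the pad at (343, 212). The wash bottle is at (148, 188), the tape at (159, 223) and the beaker at (401, 218). The scene view agrees.

```bash
python3 - <<'E'
from h import *
a=snap('top');b=snap('scene')
def blobs(c,m,box,nm,zs,amin=6):
    x0,y0,x1,y1=box; M=np.zeros(m.shape,np.uint8); M[y0:y1,x0:x1]=m[y0:y1,x0:x1]*255
    for k in cv2.findContours(M,0,1)[0]:
        mm=cv2.moments(M*0+cv2.drawContours(M*0,[k],-1,1,-1),True)
        if mm['m00']<amin: continue
        u,v=mm['m10']/mm['m00'],mm['m01']/mm['m00']; r=cv2.minAreaRect(k)
        print(nm,mm['m00'],round(u,1),round(v,1),[ray(c,u,v,z)[:2].tolist() for z in zs])
        if mm['m00']>300: print('  rect',[ray(c,*p,zs[0])[:2].tolist() for p in cv2.boxPoints(r)])
for c,nm,bx in((a,'top',(200,180,380,242)),(b,'scene',(210,180,380,300))):
    h=cv2.cvtColor(c['frame'],cv2.COLOR_RGB2HSV); H,S,V=[h[...,i].astype(int) for i in range(3)]
    blobs(c,(H>100)&(H<130)&(S>110)&(V>60),bx,nm+' blue',(.132,.067))
    blobs(c,(V>225)&(S<35),bx,nm+' white',(.094,.008),60)
s=np.array(a['frame'])[185:245,225:365]; cv2.imwrite('pics/crop1.png',cv2.resize(s[:,:,::-1],None,fx=5,fy=5,interpolation=cv2.INTER_CUBIC))
E
```

```text
top blue 23.0 258.4 234.8 [[0.4115, 0.1723], [0.4177, 0.1755]]
top white 813.0 342.9 211.6 [[0.4789, -0.0694], [0.4909, -0.0799]]
  rect [[0.5087, -0.0186], [0.522, -0.1115], [0.4492, -0.1199], [0.4362, -0.0277]]
top white 1511.0 259.1 210.0 [[0.4867, 0.1716], [0.4992, 0.1757]]
  rect [[0.4484, 0.2478], [0.5342, 0.2442], [0.5255, 0.0958], [0.4398, 0.1008]]
scene blue 75.0 238.7 230.6 [[0.3869, 0.141], [0.4244, 0.1751]]
scene white 1116.0 340.1 272.3 [[0.4399, -0.1019], [0.4923, -0.0809]]
  rect [[0.3985, -0.0614], [0.4714, -0.0451], [0.4828, -0.1407], [0.4112, -0.153]]
scene white 1576.0 255.0 208.4 [[0.4877, 0.1688], [0.5446, 0.2146]]
  rect [[0.4486, 0.2452], [0.5428, 0.2666], [0.5284, 0.0963], [0.4397, 0.083]]
```

View pics/crop1.png

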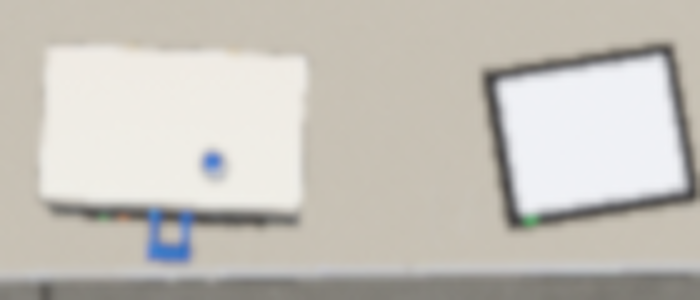

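The crop shows the cover slightly yawed, the vial cap at about (267, 217) in the top image, the bar with its two arms, and the bare bench between station and pad. Station pose is about (0.487, 0.172) with yaw −0.057, and the bar position agrees with that.

```bash
cat >> h.py <<'E'
from scipy.spatial.transform import Rotation as Ro
def go(X=None,tdir=None):
    s=bot.read_state(); R=Ro.from_quat(s['orientation']).as_matrix(); p=np.array(s['eef_pos'])
    print('t',s['time'],'p',p.round(4),'ty',R[:,1].round(3),'z',R[:,2].round(3),'w',round(s['grip_width'],4),'gf',s['grip_force'],'F',np.round(s['wrist_force'],1))
    if tdir is not None: 
        l=R.T@np.array([*tdir,0]); print('turn',-np.arctan2(l[0],l[1]))
    if X is not None: print('tool move',(R.T@(np.array(X)-p)).round(4))
def blue(c,box,smin=90,amin=4):
    h=cv2.cvtColor(c['frame'],cv2.COLOR_RGB2HSV).astype(int); x0,y0,x1,y1=box; M=np.zeros(h.shape[:2],np.uint8)
    M[y0:y1,x0:x1]=((h[...,0]>100)&(h[...,0]<130)&(h[...,1]>smin)&(h[...,2]>50))[y0:y1,x0:x1]
    n,_,st,ce=cv2.connectedComponentsWithStats(M); return [(st[i,4],ce[i].round(2)) for i in range(1,n) if st[i,4]>=amin]
E
python3 - <<'E'
from h import *
a=snap('top');b=snap('scene')
for c,bx in((a,(258,205,285,226)),(b,(245,200,270,222))):
    for n,ce in blue(c,bx): print(n,ce,ray(c,*ce,.130),ray(c,*ce,.125))
for p in((210,162),(343,180),(290,160)): print(p,ray(a,*p,0),ray(a,*p,.15))
for z,p in((0,(150,190)),(0,(159,223)),(0,(401,219)),(0,(260,241))): print(p,ray(a,*p,z))
go((.46,.147,.248),(.057,.998))
E
```

```text
7 [267.   216.71] [0.4622 0.148  0.13  ] [0.4629 0.1482 0.125 ]
7 [256.   209.29] [0.4631 0.146  0.13  ] [0.4664 0.1487 0.125 ]
(210, 162) [0.6534 0.3283 0.    ] [0.6163 0.306  0.15  ]
(343, 180) [ 0.591  -0.0842  0.    ] [ 0.5601 -0.0655  0.15  ]
(290, 160) [0.6566 0.0791 0.    ] [0.6193 0.0816 0.15  ]
(150, 190) [0.5671 0.5125 0.    ]
(159, 223) [0.4642 0.4821 0.    ]
(401, 219) [ 0.467 -0.258  0.   ]
(260, 241) [0.4052 0.174  0.    ]
t 0.3 p [0.1748 0.5737 0.248 ] ty [ 0.292  0.957 -0.001] z [-0.    -0.001 -1.   ] w 0.0855 gf 0.0 F [-0.3  0.4 -0.8]
turn -0.23877076643875675
tool move [-3.972e-01 -3.250e-01  2.000e-04]
```

The rows are not in the units I measure in: shifts go in shares of 50 mm and turns go in shares of pi rad. I convert before sending: -0.04 m is -0.8, -0.031 m is -0.62, -0.12 rad is -0.0382.

>>> {"op": "nudge_tcp", "data": {"increments": [[[0, 0, 0, -0.0382, 0.085], [0, 0, 0, -0.0379, 0.085], [-0.62, -0.8, 0, 0, 0.085], [-0.62, -0.8, 0, 0, 0.085], [-0.62, -0.8, 0, 0, 0.085], [-0.62, -0.8, 0, 0, 0.085], [-0.62, -0.8, 0, 0, 0.085], [-0.62, -0.8, 0, 0, 0.085], [-0.62, -0.8, 0, 0, 0.085], [-0.62, -0.8, 0, 0, 0.06], [-0.62, -0.8, 0, 0, 0.06], [-0.62, -0.8, 0, 0, 0.06]]]}}

```text
time: 1.5
eef_pos: [0.4591, 0.1601, 0.2485]
orientation: [0.028, 1.0, 0.0, 0.0]
wrist_force: [0.2, 1.6, 0.4]
grip_width: 0.06
grip_force: 0.0
```

```bash
python3 - <<'E'
from h import *
go((.463,.147,.248),(.057,.998)); c=snap('wrist','w1.png')
print(proj(c,(.463,.147,.13)), blue(c,(0,0,560,420),90,30))
E
```

```text
t 1.5 p [0.4591 0.1601 0.2485] ty [0.057 0.998 0.   ] z [ 0.001  0.    -1.   ] w 0.06 gf 0.0 F [0.2 1.6 0.4]
turn 0.00012502038402084742
tool move [-0.0046 -0.0128  0.0005]
[267.9 209.1] [(np.int32(576), array([299.82, 149.19])), (np.int32(187), array([271.22, 208.12]))]
```

View pics/w1.png

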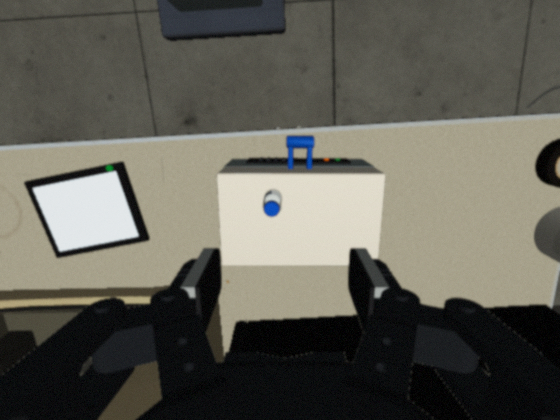

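The wrist view shows the cap at (271, 208), the bar at (300, 142), the cover top at about (219–383, 172–265) and the pad at left. I'll settle over the vial and refine.

>>> {"op": "nudge_tcp", "data": {"increments": [[[-0.092, -0.256, 0.6, 0, 0.06], [0, 0, 0.6, 0, 0.06], [0, 0, 0, 0, 0.06], [0, 0, 0, 0, 0.06]]]}}

```text
time: 1.95
eef_pos: [0.4617, 0.1491, 0.1884]
orientation: [0.028, 1.0, -0.0, -0.001]
wrist_force: [0.6, 0.8, 0.6]
grip_width: 0.0603
grip_force: 0.0
```

```bash
python3 - <<'E'
from h import *
go((.463,.147,.248),(.057,.998)); c=snap('wrist','w2.png')
for n,ce in blue(c,(0,0,560,420),90,30): print(n,ce,ray(c,*ce,.128),ray(c,*ce,.067))
h=cv2.cvtColor(c['frame'],cv2.COLOR_RGB2HSV); m=((h[...,2]>200)&(h[...,1]<40)).astype(np.uint8)
for k in cv2.findContours(m,0,1)[0]:
    if cv2.contourArea(k)>2000:
        for q,z in((cv2.boxPoints(cv2.minAreaRect(k)),.094),(cv2.boxPoints(cv2.minAreaRect(k)),.008)): print(z,[ray(c,*p,z)[:2].tolist() for p in q],q.mean(0), ray(c,*q.mean(0),z))
E
```

```text
t 1.95 p [0.4617 0.1491 0.1884] ty [ 0.057  0.998 -0.   ] z [-0.001 -0.    -1.   ] w 0.0603 gf 0.0 F [0.6 0.8 0.6]
turn 0.0003387168562527447
tool move [-0.0013 -0.002  -0.0596]
885 [317.96 154.36] [0.4161 0.1714 0.128 ] [0.4245 0.1772 0.067 ]
325 [285.12 232.36] [0.4631 0.1497 0.128 ] [0.4869 0.1485 0.067 ]
0.094 [[0.4396, 0.1024], [0.4478, 0.2483], [0.5352, 0.2539], [0.5262, 0.0924]] [320.  241.5] [0.485  0.1743 0.094 ]
0.008 [[0.4588, 0.0824], [0.4702, 0.2852], [0.5916, 0.2929], [0.5792, 0.0685]] [320.  241.5] [0.5219 0.1824 0.008 ]
0.094 [[0.44, -0.053], [0.4289, 0.0266], [0.4874, 0.0258], [0.5006, -0.0596]] [ 60.211536 227.05771 ] [ 0.4631 -0.0146  0.094 ]
0.008 [[0.4594, -0.1335], [0.4439, -0.0229], [0.5252, -0.024], [0.5436, -0.1427]] [ 60.211536 227.05771 ] [ 0.4915 -0.0801  0.008 ]
```

View pics/w2.png

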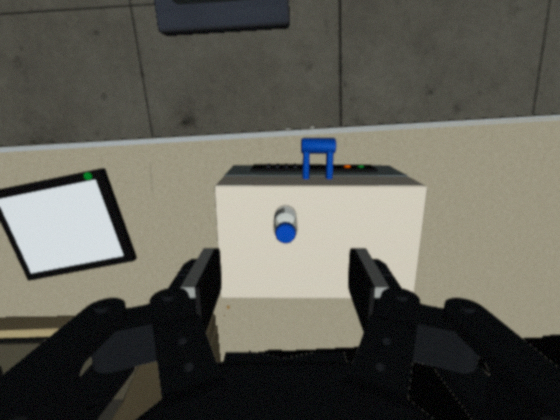

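The cap is now at (285, 232), which gives the vial at about (0.463, 0.149). The bar is at (318, 146), and the pad centre comes out at about (0.491, −0.080).

In the tool's units: 0.02 m is 0.4, 0.0115 m is 0.23.

>>> {"op": "nudge_tcp", "data": {"increments": [[[0, 0.02, 0.4, 0, 0.05], [0, 0, 0.4, 0, 0.04], [0, 0, 0.4, 0, 0.035], [0, 0, 0.23, 0, 0.035], [0, 0, 0, 0, 0.035]]], "force": 20}}

```text
time: 2.5
eef_pos: [0.4619, 0.1503, 0.1166]
orientation: [0.028, 1.0, -0.0, -0.0]
wrist_force: [-0.4, 0.1, -0.3]
grip_width: 0.0348
grip_force: 0.0
```

```bash
python3 - <<'E'
from h import *
go((.463,.149,.117),(.057,.998)); c=snap('wrist'); print(blue(c,(0,0,560,420),90,30))
E
```

```text
t 2.5 p [0.4619 0.1503 0.1166] ty [ 0.056  0.998 -0.   ] z [-0.001 -0.    -1.   ] w 0.0348 gf 0.0 F [-0.4  0.1 -0.3]
turn 0.001020125113761766
tool move [-0.0011 -0.0012 -0.0004]
[(np.int32(1716), array([329.01, 171.2 ])), (np.int32(831), array([282.45, 297.16]))]
```

In the tool's units: -0.025 m is -0.5, -0.01 m is -0.2.

>>> {"op": "nudge_tcp", "data": {"increments": [[[-0.02, -0.02, 0, 0, 0.022], [0, 0, 0, 0, 0.012], [0, 0, 0, 0, 0.012], [0, 0, 0, 0, 0.012], [0, 0, 0, 0, 0.012], [0, 0, -0.2, 0, 0.012], [0, 0, -0.5, 0, 0.012], [0, 0, -0.5, 0, 0.012], [0, 0, 0, 0, 0.012]]], "force": 20}}

```text
time: 3.45
eef_pos: [0.4653, 0.1493, 0.1802]
orientation: [0.028, 1.0, 0.001, 0.003]
wrist_force: [1.1, 0.2, -0.4]
grip_width: 0.0153
grip_force: 21.0
```

```bash
python3 - <<'E'
from h import *
go((.46,.04,.177),(.057,.998)); c=snap('wrist','w3.png'); print(blue(c,(0,0,560,420),90,30))
E
```

```text
t 3.45 p [0.4653 0.1493 0.1802] ty [0.057 0.998 0.001] z [ 0.006  0.001 -1.   ] w 0.0153 gf 21.048755943775177 F [ 1.1  0.2 -0.4]
turn 0.0002792778058624834
tool move [-0.0009 -0.1094  0.0031]
[(np.int32(946), array([318.46, 149.85])), (np.int32(859), array([284.46, 290.15]))]
```

View pics/w3.png

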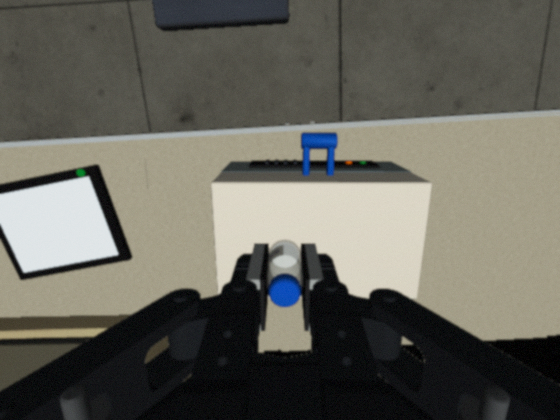

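The vial is held between the pads (cap at 284, 290) and clear of the cover. Next I carry it to the bare bench between station and pad.

In the tool's units: 0.035 m is 0.7, -0.0275 m is -0.55.

>>> {"op": "nudge_tcp", "data": {"increments": [[[0, -0.55, 0, 0, 0.012], [0, -0.55, 0, 0, 0.012], [0, -0.55, 0, 0, 0.012], [0, -0.55, 0, 0, 0.012], [0, 0, 0.6, 0, 0.012], [0, 0, 0.7, 0, 0.012], [0, 0, 0.7, 0, 0.012], [0, 0, 0.6, 0, 0.012], [0, 0, 0.24, 0, 0.012], [0, 0, 0, 0, 0.012], [0, 0, 0, 0, 0.012]]]}}

```text
time: 4.6
eef_pos: [0.4563, 0.039, 0.0345]
orientation: [0.028, 1.0, -0.0, -0.001]
wrist_force: [0.4, 0.7, -0.1]
grip_width: 0.015
grip_force: 21.0
```

```bash
python3 - <<'E'
from h import *
go((.46,.04,.023),(.057,.998))
E
```

```text
t 4.6 p [0.4563 0.039  0.0345] ty [ 0.057  0.998 -0.   ] z [-0.002  0.    -1.   ] w 0.015 gf 21.0434353351593 F [ 0.4  0.7 -0.1]
turn 0.00018183426480014036
tool move [-0.0037  0.0012  0.0115]
```

In the tool's units: 0.006 m is 0.12, 0.003 m is 0.06.

>>> {"op": "nudge_tcp", "data": {"increments": [[[0, 0, 0.12, 0, 0.012], [0, 0, 0.06, 0, 0.012], [0, 0, 0.03, 0, 0.012], [0, 0, 0.02, 0, 0.012], [0, 0, 0, 0, 0.012], [0, 0, 0, 0, 0.012]]]}}

```text
time: 5.2
eef_pos: [0.4588, 0.0375, 0.0245]
orientation: [0.028, 1.0, -0.001, 0.002]
wrist_force: [0.6, -12.0, 7.2]
grip_width: 0.0151
grip_force: 21.0
```

```bash
python3 - <<'E'
from h import *
go((.46,.04,.023),(.057,.998)); print(bot.read_state()['moment'])
b=snap('scene'); cv2.imwrite('pics/s2.png',cv2.resize(b['frame'][150:300,190:390,::-1],None,fx=4,fy=4,interpolation=cv2.INTER_CUBIC))
E
```

```text
t 5.2 p [0.4588 0.0375 0.0245] ty [ 0.056  0.998 -0.002] z [ 0.004 -0.002 -1.   ] w 0.0151 gf 20.98862260580063 F [  0.6 -12.    7.2]
turn 0.00054632393362054
tool move [-0.001   0.0026  0.0015]
[-0.65413623 -0.08824063 -0.15093652]
```

View pics/s2.png

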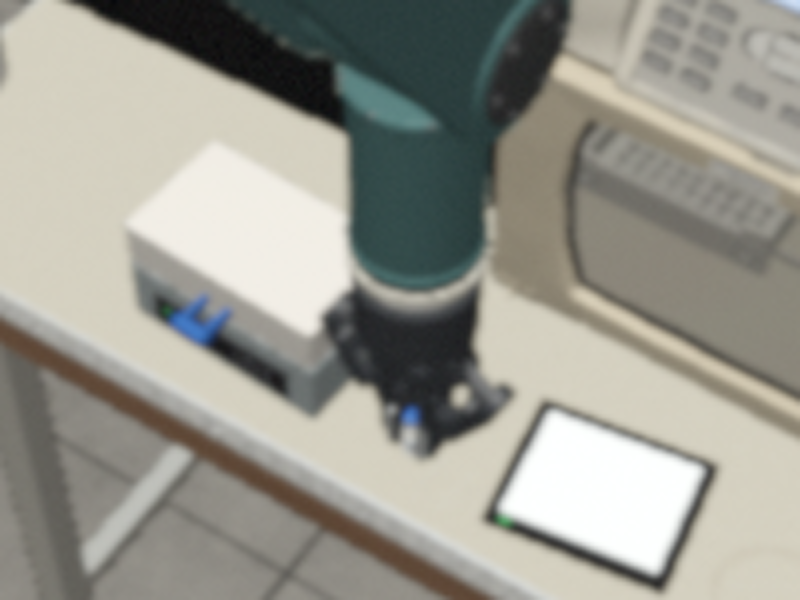

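The picture shows the gripper's knuckle touching the cover's side, with the vial just above the bench at crop (410, 430). I'll back off up, shift right and come down again.

In the tool's units: -0.01 m is -0.2, 0.009 m is 0.18.

>>> {"op": "nudge_tcp", "data": {"increments": [[[0, 0, -0.2, 0, 0.012], [0, -0.12, -0.2, 0, 0.012], [0, -0.12, 0, 0, 0.012], [0, 0, 0, 0, 0.012], [0, 0, 0.18, 0, 0.012], [0, 0, 0.12, 0, 0.012], [0, 0, 0, 0, 0.012], [0, 0, 0, 0, 0.012]]]}}

```text
time: 6.05
eef_pos: [0.4556, 0.0272, 0.0276]
orientation: [0.028, 1.0, 0.0, -0.001]
wrist_force: [-0.2, -0.7, -0.1]
grip_width: 0.0154
grip_force: 20.9
```

```bash
python3 - <<'E'
from h import *
go((.46,.026,.023),(.057,.998))
E
```

```text
t 6.05 p [0.4556 0.0272 0.0276] ty [ 0.056  0.998 -0.   ] z [-0.002  0.    -1.   ] w 0.0154 gf 20.852333307266235 F [-0.2 -0.7 -0.1]
turn 0.0005280228935188048
tool move [-0.0045 -0.001   0.0046]
```

In the tool's units: 0.002 m is 0.04, 0.001 m is 0.02.

>>> {"op": "nudge_tcp", "data": {"increments": [[[0, 0, 0.04, 0, 0.012], [0, 0, 0.02, 0, 0.012], [0, 0, 0.01, 0, 0.012], [0, 0, 0.01, 0, 0.012], [0, 0, 0, 0, 0.012]]]}}

```text
time: 6.55
eef_pos: [0.4562, 0.027, 0.0243]
orientation: [0.028, 1.0, -0.0, 0.0]
wrist_force: [0.2, -0.3, -0.9]
grip_width: 0.0154
grip_force: 20.9
```

In the tool's units: 0.001 m is 0.02, 0.0005 m is 0.01.

>>> {"op": "nudge_tcp", "data": {"increments": [[[0, 0, 0.02, 0, 0.012], [0, 0, 0.01, 0, 0.012], [0, 0, 0, 0, 0.012], [0, 0, 0, 0, 0.012]]]}}

```text
time: 6.95
eef_pos: [0.4563, 0.027, 0.0239]
orientation: [0.028, 1.0, -0.0, 0.0]
wrist_force: [-2.1, -0.9, 16.6]
grip_width: 0.0156
grip_force: 22.6
```

Contact with the bench, so I release slowly.

In the tool's units: -0.04 m is -0.8, -0.03 m is -0.6.

>>> {"op": "nudge_tcp", "data": {"increments": [[[0, 0, -0.012, 0, 0.012], [0, 0, 0, 0, 0.019], [0, 0, 0, 0, 0.024], [0, 0, 0, 0, 0.03], [0, 0, 0, 0, 0.03], [0, 0, 0, 0, 0.03], [0, 0, -0.2, 0, 0.03], [0, 0, -0.6, 0, 0.03], [0, 0, -0.8, 0, 0.03], [0, 0, -0.6, 0, 0.03], [0, 0, 0, 0, 0.03], [0, 0, 0, 0, 0.03]]]}}

```text
time: 8.15
eef_pos: [0.4567, 0.027, 0.1344]
orientation: [0.028, 1.0, -0.0, 0.001]
wrist_force: [-0.0, 0.3, 0.7]
grip_width: 0.0302
grip_force: 0.0
```

```bash
python3 - <<'E'
from h import *
go((.417,.176,.13),(.057,.998)); c=snap('wrist'); 
for n,ce in blue(c,(0,0,560,420),90,30): print(n,ce,ray(c,*ce,.036),ray(c,*ce,.067))
b=snap('scene')
for n,ce in blue(b,(200,180,340,300),90,5): print('s',n,ce,ray(b,*ce,.036),ray(b,*ce,.067))
E
```

```text
t 8.15 p [0.4567 0.027  0.1344] ty [ 0.057  0.998 -0.   ] z [ 0.002 -0.    -1.   ] w 0.0302 gf 0.0 F [-0.   0.3  0.7]
turn 0.0003230789150224082
tool move [0.048  0.1465 0.0043]
1586 [533.08 163.12] [0.4311 0.203  0.036 ] [0.4247 0.1793 0.067 ]
232 [284.25 208.03] [0.4543 0.0273 0.036 ] [0.4447 0.0279 0.067 ]
s 91 [238.93 230.43] [0.4431 0.1911 0.036 ] [0.4252 0.1749 0.067 ]
s 8 [296.12 256.88] [0.4548 0.0242 0.036 ] [0.4365 0.0132 0.067 ]
```

In the tool's units: -0.03 m is -0.6, 0.0258 m is 0.516.

>>> {"op": "nudge_tcp", "data": {"increments": [[[0.12, 0.36, -0.6, 0, 0.05], [0.16, 0.516, -0.6, 0, 0.05], [0.16, 0.516, 0, 0, 0.05], [0.18, 0.516, 0, 0, 0.05], [0.18, 0.516, 0, 0, 0.05], [0.16, 0.516, 0, 0, 0.05], [0, 0, 0, 0, 0.05], [0, 0, 0, 0, 0.05]]]}}

```text
time: 9.05
eef_pos: [0.4157, 0.1765, 0.1922]
orientation: [0.027, 1.0, -0.001, -0.001]
wrist_force: [0.3, 0.1, 0.1]
grip_width: 0.0497
grip_force: 0.0
```

```bash
python3 - <<'E'
from h import *
go((.417,.176,.13),(.057,.998)); c=snap('wrist','w4.png')
f=c['frame']; h=cv2.cvtColor(f,cv2.COLOR_RGB2HSV).astype(int)
M=((h[...,0]>100)&(h[...,0]<130)&(h[...,1]>90)&(h[...,2]>50)).astype(np.uint8)
n,l,st,ce=cv2.connectedComponentsWithStats(M); i=1+np.argmax(st[1:,4]); print(st[i],ce[i])
for r in range(st[i,1],st[i,1]+st[i,3],2):
    x=np.where(l[r]==i)[0]; print(r,len(x),x.min(),x.max())
E
```

```text
t 9.05 p [0.4157 0.1765 0.1922] ty [ 0.055  0.998 -0.001] z [-0.003 -0.001 -1.   ] w 0.0497 gf 0.0 F [0.3 0.1 0.1]
turn 0.0020549560342940304
tool move [-0.0015 -0.0003  0.0622]
[270 198  32  38 803] [285.33499377 212.66874222]
198 29 271 299
200 31 270 300
202 32 270 301
204 32 270 301
206 32 270 301
208 32 270 301
210 32 270 301
212 18 270 300
214 16 271 300
216 16 271 300
218 16 271 300
220 16 271 300
222 17 270 300
224 16 271 300
226 16 271 300
228 14 271 299
230 14 271 299
232 14 271 299
234 11 272 298
```

```bash
python3 - <<'E'
from h import *
c=snap('wrist'); go((.417,.176,.065),(.057,.998))
print(ray(c,285.4,204.3,.067),ray(c,285.4,197.5,.067),ray(c,285.4,211.5,.067),ray(c,270,204,.067),ray(c,301.5,204,.067))
E
```

```text
t 9.15 p [0.4163 0.1758 0.1926] ty [ 0.057  0.998 -0.001] z [-0.002 -0.001 -1.   ] w 0.0498 gf 0.0 F [0.4 0.8 0.3]
turn 0.000109384767039725
tool move [-0.0008  0.0004  0.1276]
[0.4184 0.1768 0.067 ] [0.4127 0.1771 0.067 ] [0.4245 0.1765 0.067 ] [0.4175 0.1643 0.067 ] [0.4189 0.1899 0.067 ]
```

In the tool's units: 0.035 m is 0.7, -0.0015 m is -0.03.

>>> {"op": "nudge_tcp", "data": {"increments": [[[-0.03, 0.01, 0.6, 0, 0.05], [0, 0, 0.7, 0, 0.045], [0, 0, 0.7, 0, 0.042], [0, 0, 0.4, 0, 0.042], [0, 0, 0.15, 0, 0.042], [0, 0, 0, 0, 0.036], [0, 0, 0, 0, 0.03], [0, 0, 0, 0, 0.022], [0, 0, 0, 0, 0.022], [0, 0, 0, 0, 0.022], [0, 0, 0, 0, 0.022]]], "force": 25}}

```text
time: 10.25
eef_pos: [0.4191, 0.177, 0.0667]
orientation: [0.028, 1.0, 0.0, 0.001]
wrist_force: [0.9, -3.3, 7.0]
grip_width: 0.0252
grip_force: 25.3
```

```bash
python3 - <<'E'
from h import *
go((.418,.1765,.065),(.057,.998))
print('arc from here, tool dx,dz per angle:')
for a in np.arange(.1,1.61,.1):
    x,z=-.115*np.cos(a)+.012*np.sin(a)+.115, .115*np.sin(a)+.012*np.cos(a)-.012
    print(round(a,1),round(-x,4),round(-z,4))
E
```

```text
t 10.25 p [0.4191 0.177  0.0667] ty [0.056 0.998 0.   ] z [ 0.002  0.    -1.   ] w 0.0252 gf 25.267674028873444 F [ 0.9 -3.3  7. ]
turn 0.0006119141095585586
tool move [ 0.0011 -0.0005  0.0017]
arc from here, tool dx,dz per angle:
0.1 -0.0018 -0.0114
0.2 -0.0047 -0.0226
0.3 -0.0087 -0.0334
0.4 -0.0138 -0.0438
0.5 -0.0198 -0.0537
0.6 -0.0269 -0.0628
0.7 -0.0348 -0.0713
0.8 -0.0435 -0.0789
0.9 -0.0529 -0.0855
1.0 -0.063 -0.0913
1.1 -0.0735 -0.0959
1.2 -0.0845 -0.0995
1.3 -0.0958 -0.102
1.4 -0.1073 -0.1034
1.5 -0.1188 -0.1036
1.6 -0.1304 -0.1026
```

In the tool's units: -0.0114 m is -0.228, -0.0112 m is -0.224.

>>> {"op": "nudge_tcp", "data": {"increments": [[[-0.036, 0, -0.228, 0, 0.022], [-0.058, 0, -0.224, 0, 0.022], [-0.08, 0, -0.216, 0, 0.022], [-0.102, 0, -0.208, 0, 0.022], [-0.12, 0, -0.198, 0, 0.022], [-0.142, 0, -0.182, 0, 0.022], [-0.158, 0, -0.17, 0, 0.022]]]}}

```text
time: 10.95
eef_pos: [0.4521, 0.175, 0.1375]
orientation: [0.028, 1.0, -0.0, -0.001]
wrist_force: [-1.3, 0.3, -2.8]
grip_width: 0.0256
grip_force: 24.8
```

In the tool's units: -0.0115 m is -0.23, -0.0113 m is -0.226.

>>> {"op": "nudge_tcp", "data": {"increments": [[[-0.174, 0, -0.152, 0, 0.022], [-0.188, 0, -0.132, 0, 0.022], [-0.202, 0, -0.116, 0, 0.022], [-0.21, 0, -0.092, 0, 0.022], [-0.22, 0, -0.072, 0, 0.022], [-0.226, 0, -0.05, 0, 0.022], [-0.23, 0, -0.028, 0, 0.022], [-0.23, 0, -0.004, 0, 0.022], [-0.208, 0, 0.02, 0, 0.022], [0, 0, 0, 0, 0.022], [0, 0, 0, 0, 0.022]]]}}

```text
time: 12.05
eef_pos: [0.5492, 0.1694, 0.1688]
orientation: [0.028, 1.0, -0.0, 0.001]
wrist_force: [1.0, -2.5, 5.3]
grip_width: 0.0254
grip_force: 26.7
```

```bash
python3 - <<'E'
from h import *
go((.545,.169,.165),(.057,.998))
b=snap('scene');snap('wrist'); cv2.imwrite('pics/s3.png',cv2.resize(b['frame'][150:300,190:390,::-1],None,fx=4,fy=4,interpolation=cv2.INTER_CUBIC))
E
```

```text
t 12.05 p [0.5492 0.1694 0.1688] ty [ 0.057  0.998 -0.   ] z [ 0.003 -0.    -1.   ] w 0.0254 gf 26.67253017425537 F [ 1.  -2.5  5.3]
turn 0.00013106375144034688
tool move [ 0.0042 -0.0006  0.0038]
```

View pics/s3.png

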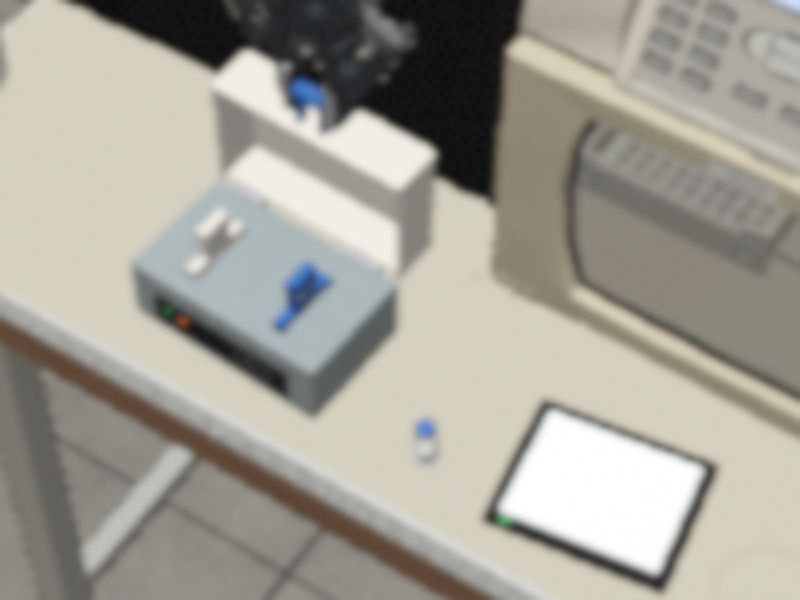

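The cover stands upright, with the white plate at left and the blue plate at right (crop ≈ 303, 290); the vial is standing at (426, 440). I'll release the bar and go over the blue plate.

In the tool's units: -0.03 m is -0.6, 0.022 m is 0.44.

>>> {"op": "nudge_tcp", "data": {"increments": [[[0, 0, 0, 0, 0.03], [0, 0, 0, 0, 0.04], [0, 0, 0, 0, 0.045], [0, 0, -0.4, 0, 0.045], [0, 0, -0.6, 0, 0.045], [0.44, -0.2, -0.4, 0, 0.045], [0.44, -0.2, 0, 0, 0.045], [0.4, -0.2, 0, 0, 0.045], [0, -0.12, 0, 0, 0.045], [0, 0, 0, 0, 0.045], [0, 0, 0, 0, 0.045]]]}}

```text
time: 13.25
eef_pos: [0.4824, 0.1375, 0.2386]
orientation: [0.029, 1.0, 0.0, 0.001]
wrist_force: [0.5, 0.7, -0.2]
grip_width: 0.0451
grip_force: 0.0
```

```bash
python3 - <<'E'
from h import *
go((.481,.137,.12),(.057,.998)); c=snap('wrist')
f=c['frame']; h=cv2.cvtColor(f,cv2.COLOR_RGB2HSV).astype(int)
M=((h[...,0]>100)&(h[...,0]<130)&(h[...,1]>90)&(h[...,2]>50)).astype(np.uint8)
n,l,st,ce=cv2.connectedComponentsWithStats(M)
for i in range(1,n):
    if st[i,4]>60: print(st[i],ce[i],ray(c,*ce[i],.085))
cv2.imwrite('pics/w5.png',f[:,:,::-1]); print(proj(c,(.481,.137,.085)))
E
```

```text
t 13.25 p [0.4824 0.1375 0.2386] ty [0.057 0.998 0.   ] z [ 0.001  0.    -1.   ] w 0.0451 gf 0.0 F [ 0.5  0.7 -0.2]
turn -0.00016517795220454538
tool move [ 0.0015 -0.0006  0.1186]
[169 154  13  13 126] [175.11904762 160.0952381 ] [0.448  0.0444 0.085 ]
[279 157  11  53 516] [283.93217054 183.38953488] [0.4741 0.1378 0.085 ]
[318 284  22  31 395] [326.38734177 303.80506329] [0.5989 0.173  0.085 ]
[283.5 191. ]
```

View pics/w5.png

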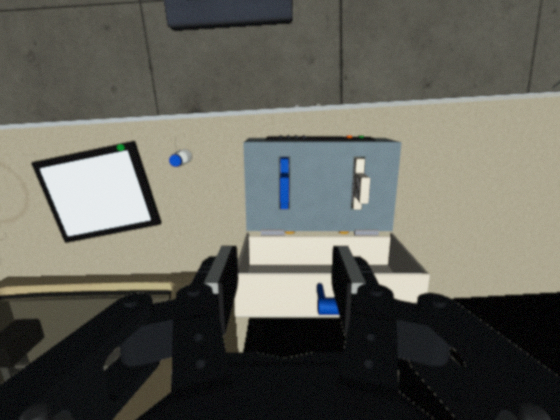

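The blue plate is at (284, 183) and matches the predicted position; the white one is at (360, 185) and the vial at (178, 159). Descending.

In the tool's units: 0.04 m is 0.8, 0.003 m is 0.06.

>>> {"op": "nudge_tcp", "data": {"increments": [[[0.06, -0.008, 0.6, 0, 0.04], [0, 0, 0.8, 0, 0.035], [0, 0, 0.8, 0, 0.03], [0, 0, 0.6, 0, 0.03], [0, 0, 0.24, 0, 0.03], [0, 0, 0.192, 0, 0.03], [0, 0, 0, 0, 0.03], [0, 0, 0, 0, 0.03]]], "force": 40}}

```text
time: 14.1
eef_pos: [0.4793, 0.1373, 0.0778]
orientation: [0.028, 1.0, 0.0, 0.001]
wrist_force: [-0.1, -0.8, -0.4]
grip_width: 0.0297
grip_force: 0.0
```

```bash
python3 - <<'E'
from h import *
go((.479,.137,.077),(.057,.998))
E
```

```text
t 14.1 p [0.4793 0.1373 0.0778] ty [0.057 0.998 0.   ] z [ 0.002  0.    -1.   ] w 0.0297 gf 0.0 F [-0.1 -0.8 -0.4]
turn 0.0002873631619765054
tool move [ 0.0003 -0.0003  0.0008]
```

>>> {"op": "nudge_tcp", "data": {"increments": [[[0, 0, 0, 0, 0.02], [0, 0, 0, 0, 0.01], [0, 0, 0, 0, 0.004], [0, 0, 0, 0, 0.004], [0, 0, 0, 0, 0.004], [0, 0, 0, 0, 0.004]]], "force": 40}}

```text
time: 14.7
eef_pos: [0.479, 0.1372, 0.078]
orientation: [0.028, 1.0, 0.0, 0.001]
wrist_force: [-0.0, -0.2, 6.4]
grip_width: 0.0074
grip_force: 40.4
```

>>> {"op": "nudge_tcp", "data": {"increments": [[[0, 0, -0.1, 0, 0.004], [0, 0, -0.2, 0, 0.004], [0, 0, -0.2, 0, 0.004], [0, 0, -0.2, 0, 0.004], [0, 0, -0.3, 0, 0.004], [0, 0, -0.4, 0, 0.004], [0, 0, -0.4, 0, 0.004], [0, 0, -0.4, 0, 0.004], [0, 0, 0, 0, 0.004], [0, 0, 0, 0, 0.004]]]}}

```text
time: 15.7
eef_pos: [0.4783, 0.1371, 0.1874]
orientation: [0.028, 1.0, 0.0, 0.001]
wrist_force: [-0.3, -1.2, -1.4]
grip_width: 0.0072
grip_force: 39.4
```

```bash
python3 - <<'E'
from h import *
go((.489,-.080,.187),(.057,.998)); c=snap('wrist','w6.png')
E
```

```text
t 15.7 p [0.4783 0.1371 0.1874] ty [0.057 0.998 0.   ] z [ 0.001  0.    -1.   ] w 0.0072 gf 39.360650181770325 F [-0.3 -1.2 -1.4]
turn 0.0002728815164476287
tool move [-0.0231 -0.2161  0.0004]
```

View pics/w6.png

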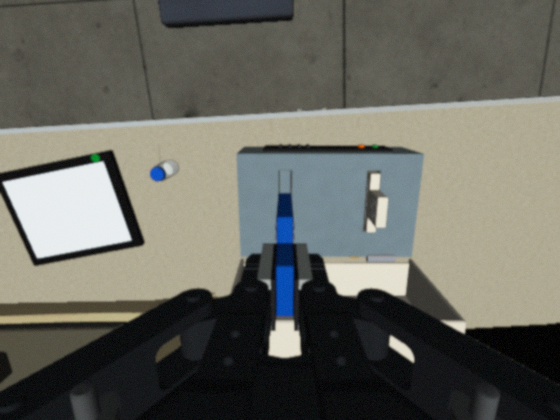

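The blue plate is held upright and clear of its empty slot, the white plate is still seated, and the vial stands at (163, 172). Moving over the pad.

In the tool's units: -0.036 m is -0.72, -0.032 m is -0.64.

>>> {"op": "nudge_tcp", "data": {"increments": [[[-0.04, -0.36, 0, 0, 0.004], [-0.08, -0.72, 0, 0, 0.004], [-0.08, -0.72, 0, 0, 0.004], [-0.08, -0.72, 0, 0, 0.004], [-0.08, -0.72, 0, 0, 0.004], [-0.04, -0.64, 0, 0, 0.004], [-0.04, -0.36, 0.2, 0, 0.004], [0, -0.08, 0.2, 0, 0.004], [0, 0, 0, 0, 0.004], [0, 0, 0, 0, 0.004], [0, 0, 0, 0, 0.004], [0, 0, 0, 0, 0.004]]]}}

```text
time: 16.95
eef_pos: [0.4881, -0.079, 0.1672]
orientation: [0.028, 1.0, -0.0, 0.0]
wrist_force: [-0.4, 0.8, -0.1]
grip_width: 0.0071
grip_force: 39.4
```

```bash
python3 - <<'E'
from h import *
go((.488,-.080,.167),(.057,.998)); b=snap('scene'); cv2.imwrite('pics/s4.png',cv2.resize(b['frame'][150:320,190:410,::-1],None,fx=3.5,fy=3.5,interpolation=cv2.INTER_CUBIC))
for n,ce in blue(b,(280,240,340,300),90,5): print('s',n,ce,ray(b,*ce,.036))
E
```

```text
t 16.95 p [ 0.4881 -0.079   0.1672] ty [ 0.055  0.998 -0.   ] z [ 0. -0. -1.] w 0.0071 gf 39.38465058803558 F [-0.4  0.8 -0.1]
turn 0.0015726524858370072
tool move [-0.     -0.001   0.0002]
s 11 [338.73 252.18] [ 0.5247 -0.056   0.036 ]
s 8 [296.12 256.88] [0.4548 0.0242 0.036 ]
```

View pics/s4.png

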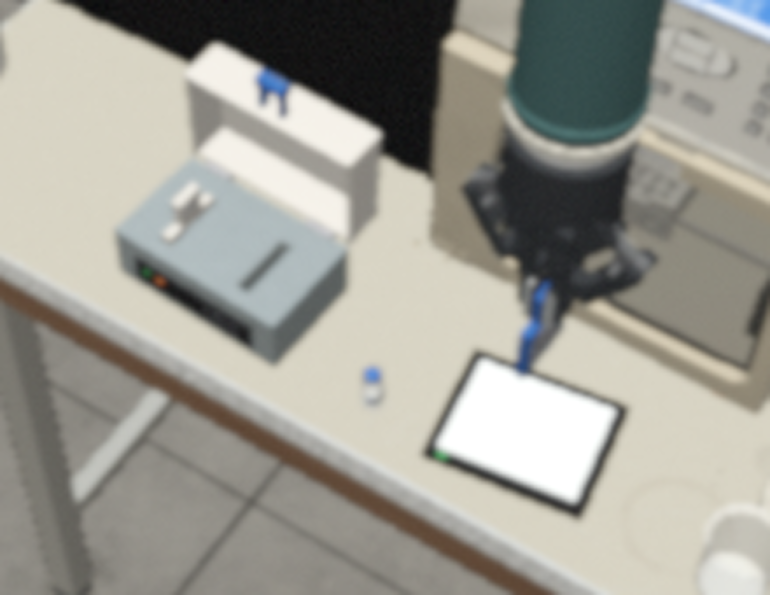

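The cover is upright, the white plate is seated and the vial is standing at (372, 385). The blue plate is held upright at (535, 325), above the pad. Handing in.

>>> {"op": "nudge_tcp", "data": {"increments": [[[0, 0, 0, 0, 0.004], [0, 0, 0, 0, 0.004], [0, 0, 0, 0, 0.004]]]}}

```text
time: 17.3
eef_pos: [0.4879, -0.0797, 0.1671]
orientation: [0.028, 1.0, -0.0, 0.0]
wrist_force: [-0.0, 0.3, -1.2]
grip_width: 0.0067
grip_force: 39.4
```

```bash
python3 -c "
from cell import bot; print(bot.sign_off())"
```

```text
the job is handed in; nothing more can be done
None
```

I handed the job in at 17.3 s; sign-off returned no verdict. By the last picture and readings, the vial stands on the bare bench, the cover is upright, the white plate is seated, and the blue plate is held still about 0.10 m above the pad's middle; while first setting the vial down, the gripper's knuckle pressed the cover's side with about 12 N, so I backed off and set it down again 12 mm to the right.

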